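# Pop the coarse stone out of the sharpening station and lay it in the honing cradle

### The job

The carver is about to hone a gouge and needs the blue stone, which is latched down in its bay of the sharpening station by a push-push latch. Push the blue stone down until the latch trips, let it spring up, draw it out and lay it, blue face up, in the honing cradle so that it sits flat and fully down between the brass stops, then let go. Leave the red stone latched down in its bay and do not shove the loose gouge aside.

Things in the scene. Friction and masses are not known exactly. Their poses are not given: they have to be found in the camera images.
- station: sharpening station: fixed pale wooden block 202 x 202 mm, 79 mm high, at left or right, yaw within 0.3 rad. Origin: centre of its underside; z up, x along the bays. Its deck has two wells 164 x 60 mm, long side along x, centred at y = +48 and -48 mm. Each holds a stone on a spring lift with a push-push latch; which stone is in which well varies. Latched, a stone's top is 1 mm below the deck.
- deck (a point): centre of the station's top face (z = 79 mm). Latch: a straight push down takes 3 to 5 N all the way; it trips about 10 mm below the latched height and meets a hard stop at 13 mm: push to the stop. A shorter push leaves it latched. Push with closed fingers, which must fit in the well. Once the push is taken away, the stone rises within 1 s.
- bay_a (a point): centre of the mouth of the well at y = +48 mm, at deck height. A risen stone stands 24 mm above its latched height, on the sprung lift: 23 mm of it is above the deck, the lowest 7 mm still in the well (2 mm play all round). Grip it there and lift straight up. Pushing a risen stone right down again and letting go latches it again.
- bay_b (a point): centre of the mouth of the other well, at y = -48 mm, at deck height; works the same. 36 mm of wood lies between the two wells.
- blue_stone: loose blue-topped honing stone, a bar 160 (x) x 56 (y) x 30 (z) mm, black body, blue upper face, about 0.25 kg (varies by a fifth). Origin: centre of its underside; x along its length, z up out of the blue face. Starts latched in a well, underside 48 mm above the bench, long side along the station's x. Grip it across its 56 mm width.
- red_stone: loose red-topped honing stone, same size and shape, latched in the other well; it must stay latched there, neither pressed nor moved.
- cradle: honing cradle: fixed dark wooden board 206 x 92 mm, 18 mm high, on the other side from the station, yaw within 0.4 rad. Origin: centre of its underside; x along its length, z up. The stone lies on its top face, long side along x (either way round), between brass stops 10 mm high that leave a space 168 (x) x 64 (y) mm, centred.
- pad (a point): centre of the cradle's black rubber pad, on its top face (z = 18 mm). Stops: a bar across each end, and at each corner a side stop at |x| from 64 to 98 mm; for |x| below 64 mm the long sides are open, with room for fingers.
- gouge: loose carving gouge, 235 mm long, wooden handle to -x and steel blade to +x, 29 mm high, lying on the bench between station and cradle, roughly along the robot's x. Origin: under the ferrule, at bench height. Must not be pushed about.
Not all that is in view belongs to the job. What is shaped like the red_stone but green is not meant.

How it is judged:
By the outcome, as a careful person would: the job done as asked, in the order asked, and still so for the second after the job is handed in, with the robot touching nothing.
It also fails if it takes over 58 s, if anything falls off the work surface, if the arm or the gripper's body presses on something with over 40 N, if the wrist force passes 120 N, or if a joint passes its speed limit or range.

### The arm

A 6-joint arm with a two-finger parallel gripper is mounted at the origin on the work surface. World frame = base frame: x ahead of the robot, y to its left, z up, the work surface at z = 0. Lengths are in m, angles in degrees, forces in N, time in s.
With the tool pointing down it reaches from about 0.35 to 0.95 m from the base axis. Payload 17.4 kg.
Tool frame: the origin (TCP) lies midway between the tips of the shut fingers; the grasp point (between the pads) lies behind it (r.grip_depth is the z of the grasp point in the tool frame, in m); z points along the fingers, y is the line along which they close (so a half turn about z gives the same grasp; the last joint's range is limited). The gripper opens to 93 mm and grips with 3 to 60 N. Pads are 15 mm wide; open, the fingers measure 128 mm over their backs; the gripper's body (75 mm by 188 mm) begins 65 mm behind the grasp point.
Start: joints at [66.073, 6.646, 82.598, -0, 90.757, -2.166], TCP at [0.25, 0.627, 0.219] pointing down, gripper open.
Joint ranges: [-162.19, 162.19], [-47.58, 125.68], [4.15, 143.07], [-65.23, 245.23], [0.69, 171.88], [-170.13, 170.13]. Speed limits (degrees/s): [108.29, 108.29, 127.2, 180, 180, 180].

### API

Orientations are given as a 3x3 rotation matrix whose columns are the frame's x, y, z axes.
In Python, from rig import sensors, vision, ticket, r gives the robot as it stands.
- The arm moves only by the shell command python3 -m pendant 'ROWS' [FORCE]. ROWS is JSON, a list of rows, each an object of numbers: "x", "y", "z": the shift along the tool's x, y, z in mm; "rx", "ry", "rz": the turn, a rotation vector about the tool's x, y, z in degrees; "gripper": the finger opening in mm, from 0 to 93. In form: [{"x": .., "y": .., "z": .., "rx": .., "ry": .., "rz": .., "gripper": ..}, ...]. A call has 1 to 5 rows; each row is the pose to reach, as a shift and turn from the pose commanded when the call began, along the tool's axes at that moment; what a row does not reach only later rows make up. A row lasts 1/12 s, in which the tool goes at most 41.7 mm and 7.16 degrees, less where a joint would pass 70% of its speed; a pose out of reach is approached as far as the arm can. A call with a gripper value outside its range is refused whole. The fingers move at their own pace and stop on an object; FORCE is the grip in N (left out, the last holds). Time passes only in rows, so rows that repeat a pose let the fingers close. It gives the time, the measured TCP pose, the force, the opening and the grip force at its end, in the units of the state.
- sensors.observe(): the state, without advancing time (a new reading comes with each control period).
- vision.snapshot(name): name is "side" or "top" or "wrist"; returns the picture (480x640x3 uint8, red, green, blue); there is no depth.
- vision.camera_params(name): a dict with "mtx" (3x3 intrinsics, pixels), "rvec" (rotation vector, rad) and "tvec" (3), from world to camera coordinates, as OpenCV has them. Camera axes: x right, y down, z forward; pixel columns grow to the right and rows downward; lengths in m; the calibration is good to about 2 mm. A picture is of the moment at which its call begins: read the wrist's pose just before it. camera_params takes no time and is no camera call; for the wrist camera it gives the pose at the moment of the call.
- ticket.close_job(): hands the job in; it is judged then, once.
The state is a dict: "t": time; "joints": joint angles; "dq": joint speeds; "tau": joint torques, N m; "ee_pos": TCP position; "eef_rot": TCP orientation; "ft_force": force on the tool from outside, world axes, zero at the start; "ft_torque": the same for the moment, N m; "opening": finger opening in m; "grip_force": force on a finger pad.
Only numpy, scipy, OpenCV 4.12 (cv2) and the standard library are available. Lean on these libraries where they do the work, as an engineer would, in place of code of your own. Each camera call takes 0.05 s, during which the arm holds its last target. There are 200 camera calls.

## Working session

There is one attempt and no reset: what is moved stays moved. The work goes in short steps, Python scripts to look and compute and a shell command to move; the robot and the scene stay as the last step left them, time stands still between calls to the robot, and variables do not carry over. Pictures are saved under pics/ and viewed, at most 10 in all, crops included, and the job is handed in when it is done.

```bash
mkdir -p pics; ls
python3 - <<'E'
from rig import sensors, vision, ticket, r
import cv2
for n in("top","side"):
    cv2.imwrite(f"pics/{n}0.png",vision.snapshot(n)[:,:,::-1])
print(r.grip_depth, sensors.observe())
print(vision.camera_params("top"))
E
```

```text
pics
-0.0188 {'t': 0.1, 'joints': array([ 6.60722950e+01,  6.67060345e+00,  8.26314676e+01, -1.27731278e-03,
        9.07559825e+01, -2.16603948e+00]), 'dq': array([ 0.08208847, -0.08749062, -0.15751022,  0.04150539, -0.04998878,
       -0.03867033]), 'tau': array([ 1.95514091e-03, -7.22898960e+01, -6.23865938e+01,  7.82337505e-02,
        2.26694229e-02, -9.48655384e-05]), 'ee_pos': array([0.25019831, 0.62672405, 0.21799299]), 'eef_rot': array([[-9.28733980e-01,  3.70746602e-01, -3.90571743e-04],
       [ 3.70746807e-01,  9.28733509e-01, -9.35187119e-04],
       [ 1.60196189e-05, -1.01334328e-03, -9.99999486e-01]]), 'ft_force': array([ 0.13014739, -0.04211653,  0.12235963]), 'ft_torque': array([-0.08302695, -0.01764055, -0.01391486]), 'grip_force': 0.0, 'opening': 0.09291309930816492}
{'mtx': array([[577.01908349,   0.        , 331.00275942],
       [  0.        , 577.01908349, 239.13176649],
       [  0.        ,   0.        ,   1.        ]]), 'rvec': array([ 2.1665184 , -2.13286345,  0.11903383]), 'tvec': array([-0.22432954,  0.38313705,  1.50506108])}
```

View pics/top0.png

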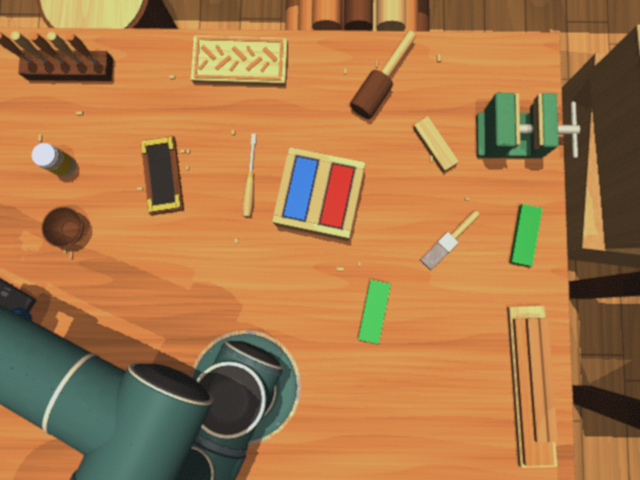

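View pics/side0.png

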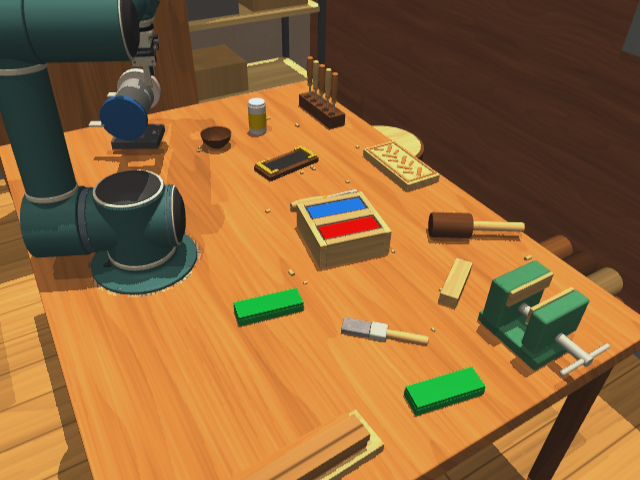

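The top view shows the blue stone at (301,188), the red stone at (337,196), the cradle at (161,175) and the gouge at (250,175). The green bars at (374,312) and (526,235) are decoys. The side view agrees. Next I'll measure by colour.

```bash
cat > h.py <<'E'
from rig import sensors, vision, r
import cv2, numpy as np
from scipy.spatial.transform import Rotation as R
def P(n):
    p=vision.camera_params(n); return np.array(p["mtx"]),cv2.Rodrigues(np.array(p["rvec"]))[0],np.array(p["tvec"]).ravel()
def unproj(cam,uv,z):
    K,Rm,t=cam; c=-Rm.T@t
    d=(np.c_[np.reshape(uv,(-1,2)),np.ones(len(uv))]@np.linalg.inv(K).T)@Rm
    return (c+d*((z-c[2])/d[:,2])[:,None])
def mask(img,col):
    h,s,v=cv2.split(cv2.cvtColor(img,cv2.COLOR_RGB2HSV))
    if col=="blue": return ((h>95)&(h<130)&(s>120)&(v>80)).astype(np.uint8)
    if col=="red": return (((h<5)|(h>174))&(s>190)&(v>110)).astype(np.uint8)
    if col=="brass": return ((h>20)&(h<32)&(s>150)&(v>110)).astype(np.uint8)
    if col=="black": return ((v<62)).astype(np.uint8)
def rect(cam,m,z,near=None,rad=1):
    """largest blob (optionally near pixel) -> world min-area rect: centre, long, short, yaw(deg)"""
    cs=cv2.findContours(m,cv2.RETR_EXTERNAL,cv2.CHAIN_APPROX_NONE)[0]
    if near is not None: cs=[c for c in cs if cv2.pointPolygonTest(cv2.convexHull(c),near,True)>-rad]
    c=max(cs,key=cv2.contourArea).reshape(-1,2).astype(float)
    w=unproj(cam,c,z)[:,:2]
    (x,y),(a,b),th=cv2.minAreaRect((w*1000).astype(np.float32))
    if a<b: a,b,th=b,a,th+90
    return np.round([x,y,a,b,(th+90)%180-90],1), c.mean(0).round()
def go(x,y,z,yaw):
    """target: world mm, tool-x yaw deg (pointing down); prints tool-frame shift and turn"""
    s=sensors.observe(); M=s["eef_rot"]; d=M.T@(np.array([x,y,z])-s["ee_pos"]*1000)
    a=np.radians(yaw); best=None
    for k in(0,np.pi):
        c,sn=np.cos(a+k),np.sin(a+k); T=np.array([[c,sn,0],[sn,-c,0],[0,0,-1.]])
        rv=np.degrees(R.from_matrix(M.T@T).as_rotvec())
        print("shift",d.round(1),"turn",rv.round(2),"j6",s["joints"][5].round(0),"tcp",(s["ee_pos"]*1000).round(1))
E
python3 - <<'E'
from h import *
t=vision.snapshot("top"); c=P("top")
print("blue",rect(c,mask(t,"blue"),.078,(301,188),8)); print("red",rect(c,mask(t,"red"),.078,(337,196),8))
m=mask(t,"brass"); k=np.zeros_like(m); k[125:225,130:195]=1; ys,xs=np.nonzero(m*k)
hull=cv2.convexHull(np.c_[xs,ys].astype(np.int32))
w=unproj(c,hull.reshape(-1,2).astype(float),.026)[:,:2]*1000; print("brass",cv2.minAreaRect(w.astype(np.float32)),len(xs))
print("gouge",unproj(c,[[253,135],[248,216]],.015).round(3))
im=cv2.resize(t[115:250,120:380],None,fx=3,fy=3,interpolation=cv2.INTER_CUBIC); cv2.imwrite("pics/crop.png",im[:,:,::-1])
s=vision.snapshot("side"); cs=P("side")
print("side blue",rect(cs,mask(s,"blue"),.078,(338,208),10),"red",rect(cs,mask(s,"red"),.078,(350,228),10))
E
```

```text
blue (array([ 511.9, -137.7,  159.4,   56. ,  -11.1]), array([300., 188.]))
red (array([ 493.8, -231.7,  155.7,   51.8,  -11.1]), array([337., 196.]))
brass ((556.7635498046875, 244.751708984375), (198.92005920410156, 85.58220672607422), 9.468636512756348) 457
gouge [[ 0.671 -0.001  0.015]
 [ 0.447  0.005  0.015]]
side blue (array([ 510.6, -137.5,  158.9,   56. ,  -10.8]), array([335., 207.])) red (array([ 492.4, -231.4,  158. ,   54.1,  -11.2]), array([348., 227.]))
```

View pics/crop.png

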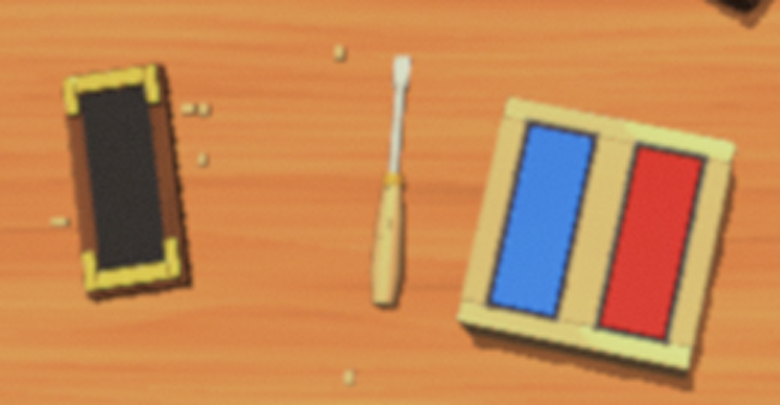

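The crop shows the blue stone at crop (543,220) beside the red one at (653,242) in the station, and the gouge lies between the station and the brass-stopped cradle. Blue is the only blue bar and is latched flush, so it is the target.

```bash
python3 -c "
from h import *
go(511,-137.5,180,-11)"
```

```text
shift [-525.6 -613.1   38.6] turn [-1.0000e-02  6.0000e-02  1.6924e+02] j6 -2.0 tcp [250.2 626.8 218.2]
shift [-525.6 -613.1   38.6] turn [-4.000e-02 -1.000e-02 -1.076e+01] j6 -2.0 tcp [250.2 626.8 218.2]
```

```bash
for i in 1 2 3; do python3 -m pendant '[{"x":-26,"y":-31,"gripper":0},{"x":-52,"y":-62,"gripper":0},{"x":-78,"y":-92,"gripper":0},{"x":-105,"y":-123,"gripper":0},{"x":-131,"y":-153,"gripper":0}]' ; done | tail -1
python3 -c "
from h import *
go(511,-137.5,180,-11)"
```

```text
shift [-525.6 -613.1   38.6] turn [-1.0000e-02  6.0000e-02  1.6924e+02] j6 -2.0 tcp [250.2 626.8 218.2]
shift [-525.6 -613.1   38.6] turn [-4.000e-02 -1.000e-02 -1.076e+01] j6 -2.0 tcp [250.2 626.8 218.2]schema error: expected keys x, y, z, rx, ry, rz, gripper
schema error: expected keys x, y, z, rx, ry, rz, gripper
schema error: expected keys x, y, z, rx, ry, rz, gripper
```

```bash
python3 -m pendant '[{"x":-26,"y":-31,"z":0,"rx":0,"ry":0,"rz":0,"gripper":0},{"x":-52,"y":-62,"z":0,"rx":0,"ry":0,"rz":0,"gripper":0},{"x":-78,"y":-92,"z":0,"rx":0,"ry":0,"rz":0,"gripper":0},{"x":-105,"y":-123,"z":0,"rx":0,"ry":0,"rz":0,"gripper":0},{"x":-131,"y":-153,"z":0,"rx":0,"ry":0,"rz":0,"gripper":0}]'
python3 -m pendant '[{"x":-26,"y":-31,"z":0,"rx":0,"ry":0,"rz":0,"gripper":0},{"x":-52,"y":-62,"z":0,"rx":0,"ry":0,"rz":0,"gripper":0},{"x":-78,"y":-92,"z":0,"rx":0,"ry":0,"rz":0,"gripper":0},{"x":-105,"y":-123,"z":0,"rx":0,"ry":0,"rz":0,"gripper":0},{"x":-131,"y":-153,"z":0,"rx":0,"ry":0,"rz":0,"gripper":0}]'
python3 -c "
from h import *
go(511,-137.5,180,-11)"
```

```text
t: 0.62
ee_pos: [0.3153, 0.4344, 0.2184]
eef_rot: [[-0.929, 0.37, -0.0], [0.37, 0.929, -0.0], [-0.0, -0.0, -1.0]]
ft_force: [0.7, -0.1, -0.4]
opening: 0.0645
grip_force: 0.0
t: 1.03
ee_pos: [0.3802, 0.2437, 0.2187]
eef_rot: [[-0.929, 0.37, 0.0], [0.37, 0.929, 0.0], [-0.0, 0.0, -1.0]]
ft_force: [0.7, -0.0, -0.5]
opening: 0.031
grip_force: 0.0
shift [-262.7 -305.7   38.7] turn [ 4.0000e-02 -3.0000e-02  1.6927e+02] j6 -39.0 tcp [380.2 243.7 218.7]
shift [-262.7 -305.7   38.7] turn [  0.02   0.02 -10.73] j6 -39.0 tcp [380.2 243.7 218.7]
```

```bash
python3 -m pendant '[{"x":-26,"y":-31,"z":0,"rx":0,"ry":0,"rz":0,"gripper":0},{"x":-52,"y":-62,"z":0,"rx":0,"ry":0,"rz":0,"gripper":0},{"x":-78,"y":-92,"z":0,"rx":0,"ry":0,"rz":0,"gripper":0},{"x":-105,"y":-123,"z":0,"rx":0,"ry":0,"rz":0,"gripper":0},{"x":-131,"y":-153,"z":0,"rx":0,"ry":0,"rz":0,"gripper":0}]' >/dev/null
python3 -m pendant '[{"x":-26,"y":-31,"z":0,"rx":0,"ry":0,"rz":-2,"gripper":0},{"x":-52,"y":-62,"z":0,"rx":0,"ry":0,"rz":-4,"gripper":0},{"x":-78,"y":-92,"z":0,"rx":0,"ry":0,"rz":-7,"gripper":0},{"x":-105,"y":-123,"z":10,"rx":0,"ry":0,"rz":-9,"gripper":0},{"x":-131.5,"y":-153,"z":20,"rx":0,"ry":0,"rz":-10.8,"gripper":0}]'
python3 -m pendant '[{"x":0,"y":0,"z":10,"rx":0,"ry":0,"rz":0,"gripper":0},{"x":0,"y":0,"z":18,"rx":0,"ry":0,"rz":0,"gripper":0},{"x":0,"y":0,"z":18,"rx":0,"ry":0,"rz":0,"gripper":0}]' >/dev/null
python3 - <<'E'
from h import *
c=P("wrist"); w=vision.snapshot("wrist"); cv2.imwrite("pics/w1.png",w[:,:,::-1])
for n in("blue","red"): 
    try: print(n,rect(c,mask(w,n),.078))
    except Exception as e: print(n,e)
go(511.3,-137.6,66,-11)
E
```

```text
t: 1.87
ee_pos: [0.5108, -0.138, 0.199]
eef_rot: [[-0.982, 0.189, 0.001], [0.189, 0.982, -0.0], [-0.002, -0.0, -1.0]]
ft_force: [0.6, 1.0, -0.6]
opening: 0.0003
grip_force: 0.0
blue (array([ 507.7, -138.8,  148.5,   54.2,  -11.2]), array([315., 229.]))
red (array([ 487.9, -232.8,  145.3,   54.4,  -11.1]), array([168., 220.]))
shift [ -2.   -2.5 114. ] turn [ 1.3000e-01  4.0000e-02 -1.7996e+02] j6 -97.0 tcp [ 509.9 -134.9  180. ]
shift [ -2.   -2.5 114. ] turn [ 0.02 -0.08  0.04] j6 -97.0 tcp [ 509.9 -134.9  180. ]
```

View pics/w1.png

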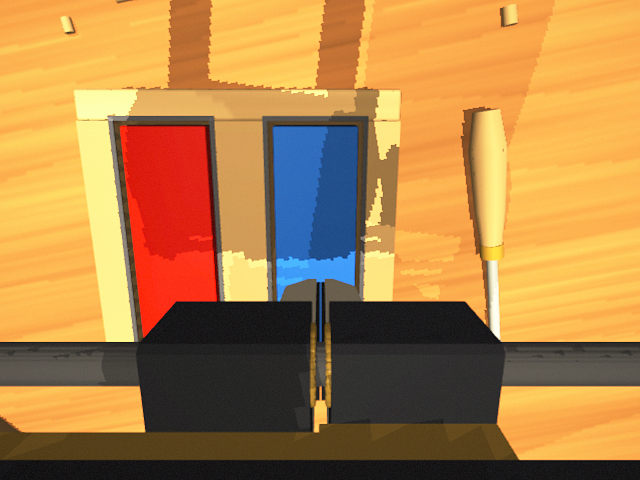

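The wrist view shows the blue stone straight under the closed fingers (columns 268–360). Red is to the left at 112–215, well clear, and the gouge is at right, about (487,200). I'll descend.

```bash
python3 -m pendant '[{"x":-1,"y":-2,"z":30,"rx":0,"ry":0,"rz":0,"gripper":0},{"x":-1,"y":-2,"z":60,"rx":0,"ry":0,"rz":0,"gripper":0},{"x":-1,"y":-2,"z":85,"rx":0,"ry":0,"rz":0,"gripper":0},{"x":-1,"y":-2,"z":92,"rx":0,"ry":0,"rz":0,"gripper":0},{"x":-1,"y":-2,"z":92,"rx":0,"ry":0,"rz":0,"gripper":0}]'
python3 -c "
from h import *
go(511.3,-138,65,-11)"
```

```text
t: 2.58
ee_pos: [0.5104, -0.1366, 0.0879]
eef_rot: [[-0.982, 0.189, -0.002], [0.189, 0.982, 0.001], [0.002, 0.0, -1.0]]
ft_force: [-0.5, 0.6, -0.2]
opening: 0.0005
grip_force: 0.0
shift [-1.2 -1.2 22.9] turn [ 1.7000e-01  2.0000e-02 -1.7989e+02] j6 -97.0 tcp [ 510.4 -136.6   87.9]
shift [-1.2 -1.2 22.9] turn [ 0.01 -0.11  0.11] j6 -97.0 tcp [ 510.4 -136.6   87.9]
```

```bash
python3 -m pendant '[{"x":0,"y":-1,"z":8,"rx":0,"ry":0,"rz":0,"gripper":0},{"x":0,"y":-1,"z":13,"rx":0,"ry":0,"rz":0,"gripper":0},{"x":0,"y":-1,"z":18,"rx":0,"ry":0,"rz":0,"gripper":0},{"x":0,"y":-1,"z":21,"rx":0,"ry":0,"rz":0,"gripper":0},{"x":0,"y":-1,"z":21,"rx":0,"ry":0,"rz":0,"gripper":0}]'
python3 -m pendant '[{"x":0,"y":0,"z":1,"rx":0,"ry":0,"rz":0,"gripper":0},{"x":0,"y":0,"z":2,"rx":0,"ry":0,"rz":0,"gripper":0},{"x":0,"y":0,"z":2,"rx":0,"ry":0,"rz":0,"gripper":0}]'
```

```text
t: 3.0
ee_pos: [0.5112, -0.1389, 0.068]
eef_rot: [[-0.982, 0.19, 0.001], [0.19, 0.982, -0.0], [-0.001, 0.0, -1.0]]
ft_force: [3.1, 0.7, 3.3]
opening: 0.0005
grip_force: 1.7
t: 3.25
ee_pos: [0.511, -0.1389, 0.0659]
eef_rot: [[-0.982, 0.19, 0.001], [0.19, 0.982, -0.0], [-0.001, -0.0, -1.0]]
ft_force: [3.6, -0.1, 3.1]
opening: 0.0003
grip_force: 1.9
```

```bash
python3 -m pendant '[{"x":0,"y":0,"z":1,"rx":0,"ry":0,"rz":0,"gripper":0},{"x":0,"y":0,"z":1.5,"rx":0,"ry":0,"rz":0,"gripper":0},{"x":0,"y":0,"z":1.5,"rx":0,"ry":0,"rz":0,"gripper":0}]'
```

```text
t: 3.5
ee_pos: [0.5111, -0.139, 0.0653]
eef_rot: [[-0.982, 0.19, 0.001], [0.19, 0.982, -0.0], [-0.001, -0.0, -1.0]]
ft_force: [-1.1, 1.8, 14.4]
opening: 0.0005
grip_force: 7.1
```

Force is 14 N, so it has reached the hard stop. I'll retract, open the fingers and let the stone rise.

```bash
python3 -m pendant '[{"x":0,"y":0,"z":-25,"rx":0,"ry":0,"rz":0,"gripper":0},{"x":0,"y":0,"z":-60,"rx":0,"ry":0,"rz":0,"gripper":0},{"x":0,"y":0,"z":-95,"rx":0,"ry":0,"rz":0,"gripper":93},{"x":0,"y":0,"z":-115,"rx":0,"ry":0,"rz":0,"gripper":93},{"x":0,"y":0,"z":-115,"rx":0,"ry":0,"rz":0,"gripper":93}]' >/dev/null
python3 -m pendant '[{"x":0,"y":0,"z":0,"rx":0,"ry":0,"rz":0,"gripper":93},{"x":0,"y":0,"z":0,"rx":0,"ry":0,"rz":0,"gripper":93},{"x":0,"y":0,"z":0,"rx":0,"ry":0,"rz":0,"gripper":93},{"x":0,"y":0,"z":0,"rx":0,"ry":0,"rz":0,"gripper":93},{"x":0,"y":0,"z":0,"rx":0,"ry":0,"rz":0,"gripper":93}]'
python3 - <<'E'
from h import *
c=P("wrist"); w=vision.snapshot("wrist"); cv2.imwrite("pics/w2.png",w[:,:,::-1])
print("wrist",rect(c,mask(w,"blue"),.102), rect(c,mask(w,"red"),.078))
for n,px in(("top",(300,188)),("side",(335,200))):
    i=vision.snapshot(n); 
    try: print(n,rect(P(n),mask(i,"blue"),.102), rect(P(n),mask(i,"red"),.078))
    except Exception as e: print(n,e)
go(511,-138,82.5,-11)
E
```

```text
t: 4.33
ee_pos: [0.5105, -0.1388, 0.1782]
eef_rot: [[-0.982, 0.19, -0.001], [0.19, 0.982, 0.0], [0.001, 0.0, -1.0]]
ft_force: [0.8, 0.3, 0.0]
opening: 0.0494
grip_force: 0.0
wrist (array([ 502.1, -137.7,  137.7,   54.1,  -11.1]), array([320., 230.])) (array([ 483.6, -232.1,  136.8,   54.5,  -11. ]), array([175., 214.]))
top (array([171.1, 584. ,  59.3,  23.3, -46.9]), array([  7., 317.])) (array([ 493.2, -231.4,  157.1,   52.1,  -11.3]), array([337., 197.]))
side (array([ 507.1, -144.3,  157.6,   60.1,   -9.9]), array([336., 202.])) (array([ 492.6, -231.8,  157.4,   53.7,  -10.6]), array([348., 227.]))
shift [-0.2  0.9 96.3] turn [ 5.0000e-02  1.0000e-02 -1.7996e+02] j6 -97.0 tcp [ 510.7 -138.8  178.8]
shift [-0.2  0.9 96.3] turn [ 0.   -0.03  0.04] j6 -97.0 tcp [ 510.7 -138.8  178.8]
```

View pics/w2.png

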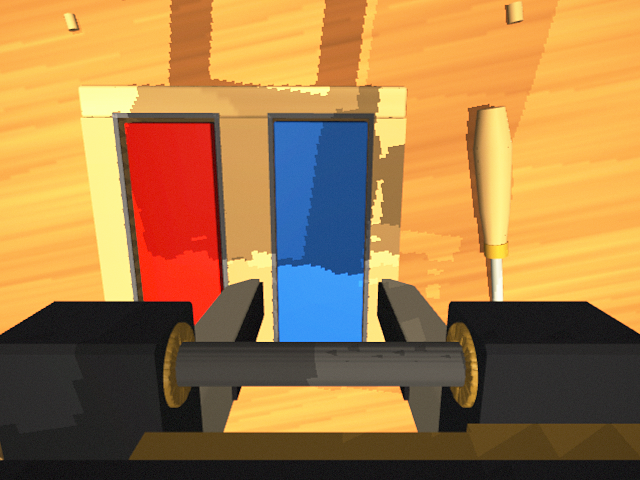

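The blue stone has risen: its top end now spans 272–370 (98 px) against about 92 px for red, and the width at z = 102 mm matches. Red is still down. I'll descend with open fingers to just above the deck.

```bash
python3 -m pendant '[{"x":0,"y":1,"z":25,"rx":0,"ry":0,"rz":0,"gripper":88},{"x":0,"y":1,"z":50,"rx":0,"ry":0,"rz":0,"gripper":88},{"x":0,"y":1,"z":75,"rx":0,"ry":0,"rz":0,"gripper":88},{"x":0,"y":1,"z":90,"rx":0,"ry":0,"rz":0,"gripper":88},{"x":0,"y":1,"z":94.5,"rx":0,"ry":0,"rz":0,"gripper":88}]'
python3 -m pendant '[{"x":0,"y":0,"z":1,"rx":0,"ry":0,"rz":0,"gripper":75},{"x":0,"y":0,"z":1,"rx":0,"ry":0,"rz":0,"gripper":65},{"x":0,"y":0,"z":1,"rx":0,"ry":0,"rz":0,"gripper":58},{"x":0,"y":0,"z":1,"rx":0,"ry":0,"rz":0,"gripper":40},{"x":0,"y":0,"z":1,"rx":0,"ry":0,"rz":0,"gripper":40}]' 25
python3 -m pendant '[{"x":0,"y":0,"z":0,"rx":0,"ry":0,"rz":0,"gripper":40},{"x":0,"y":0,"z":0,"rx":0,"ry":0,"rz":0,"gripper":40},{"x":0,"y":0,"z":0,"rx":0,"ry":0,"rz":0,"gripper":40},{"x":0,"y":0,"z":0,"rx":0,"ry":0,"rz":0,"gripper":40}]'
```

```text
t: 4.9
ee_pos: [0.5098, -0.1375, 0.0818]
eef_rot: [[-0.982, 0.19, -0.004], [0.19, 0.982, 0.001], [0.004, 0.0, -1.0]]
ft_force: [-0.1, -0.1, -0.7]
opening: 0.0875
grip_force: 0.0
t: 5.32
ee_pos: [0.5114, -0.138, 0.0846]
eef_rot: [[-0.982, 0.19, 0.001], [0.19, 0.982, -0.0], [-0.001, -0.0, -1.0]]
ft_force: [0.8, 0.1, -0.5]
opening: 0.0597
grip_force: 0.0
t: 5.65
ee_pos: [0.5113, -0.138, 0.084]
eef_rot: [[-0.982, 0.19, 0.001], [0.19, 0.982, -0.0], [-0.001, -0.0, -1.0]]
ft_force: [2.4, -1.4, 1.7]
opening: 0.0557
grip_force: 25.0
```

```bash
python3 -m pendant '[{"x":0,"y":0,"z":-4,"rx":0,"ry":0,"rz":0,"gripper":40},{"x":0,"y":0,"z":-10,"rx":0,"ry":0,"rz":0,"gripper":40},{"x":0,"y":0,"z":-20,"rx":0,"ry":0,"rz":0,"gripper":40},{"x":0,"y":0,"z":-40,"rx":0,"ry":0,"rz":0,"gripper":40},{"x":0,"y":0,"z":-60,"rx":0,"ry":0,"rz":0,"gripper":40}]'
python3 -m pendant '[{"x":0,"y":0,"z":-5,"rx":0,"ry":0,"rz":0,"gripper":40},{"x":0,"y":0,"z":-5,"rx":0,"ry":0,"rz":0,"gripper":40}]'
python3 - <<'E'
from h import *
for n in("wrist","side"): i=vision.snapshot(n); cv2.imwrite(f"pics/{n}3.png",i[:,:,::-1]); print(n,rect(P(n),mask(i,"red"),.078))
t=vision.snapshot("top"); c=P("top")
print("red",rect(c,mask(t,"red"),.078,(337,196),8))
m=mask(t,"brass"); k=np.zeros_like(m); k[125:225,130:195]=1; ys,xs=np.nonzero(m*k)
w=unproj(c,np.c_[xs,ys].astype(float),.027)[:,:2]*1000; print("brass",cv2.minAreaRect(w.astype(np.float32)),len(xs))
m=mask(t,"black")*k; print("pad",rect(c,cv2.morphologyEx(m,cv2.MORPH_OPEN,np.ones((3,3))),.018))
go(556,244,150,9.5)
E
```

```text
t: 6.07
ee_pos: [0.5106, -0.1377, 0.1445]
eef_rot: [[-0.982, 0.19, -0.001], [0.19, 0.982, 0.001], [0.001, 0.0, -1.0]]
ft_force: [0.0, -0.3, -1.7]
opening: 0.0557
grip_force: 25.0
t: 6.23
ee_pos: [0.5116, -0.1381, 0.1506]
eef_rot: [[-0.982, 0.19, 0.003], [0.19, 0.982, -0.001], [-0.003, -0.0, -1.0]]
ft_force: [0.0, -0.0, -3.1]
opening: 0.0555
grip_force: 25.0
wrist (array([ 478.8, -230.3,  128.7,   54. ,  -11. ]), array([157., 214.]))
side (array([ 492.6, -231.8,  157.4,   53.7,  -10.6]), array([348., 227.]))
red (array([ 493.1, -231.7,  157.4,   51.8,  -11.6]), array([338., 197.]))
brass ((556.6597290039062, 244.44032287597656), (198.77207946777344, 85.87379455566406), 9.567985534667969) 467
pad (array([559.9, 245.7, 159.1,  52.9,   9.7]), array([161., 175.]))
shift [ 28.  383.4  -2.4] turn [-1.1000e-01 -4.0000e-02  1.5954e+02] j6 -97.0 tcp [ 510.6 -137.7  147.5]
shift [ 28.  383.4  -2.4] turn [  0.03  -0.08 -20.46] j6 -97.0 tcp [ 510.6 -137.7  147.5]
```

View pics/side3.png

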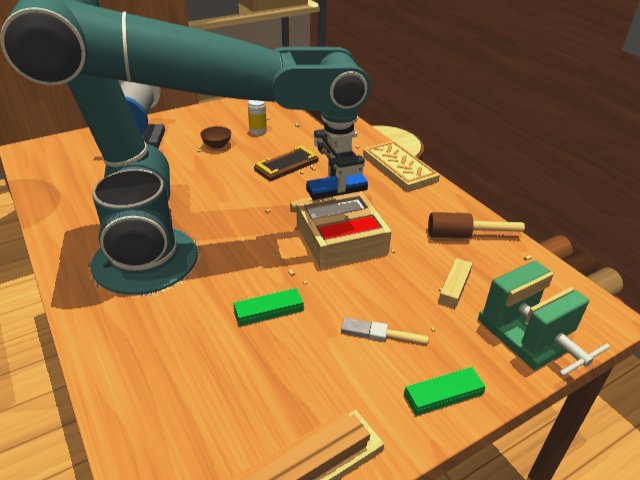

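Side view: the stone hangs level in the gripper at (337,186), the well is empty at (335,208), and red is still in place at (348,227). I'll carry it over the gouge to above the cradle.

```bash
python3 -m pendant '[{"x":2,"y":30,"z":0,"rx":0,"ry":0,"rz":0,"gripper":40},{"x":4,"y":62,"z":0,"rx":0,"ry":0,"rz":-2,"gripper":40},{"x":7,"y":95,"z":0,"rx":0,"ry":0,"rz":-4,"gripper":40},{"x":9,"y":128,"z":0,"rx":0,"ry":0,"rz":-6,"gripper":40},{"x":12,"y":160,"z":0,"rx":0,"ry":0,"rz":-8,"gripper":40}]'>/dev/null
python3 -c "
from h import *
go(556.5,244,140,9.5)"
```

```text
shift [-16.2 222.1   7.4] turn [-1.4000e-01 -1.0000e-02  1.6762e+02] j6 -87.0 tcp [529.1  23.  147.4]
shift [-16.2 222.1   7.4] turn [ 1.000e-02 -9.000e-02 -1.238e+01] j6 -87.0 tcp [529.1  23.  147.4]
```

```bash
python3 -m pendant '[{"x":-2,"y":32,"z":0,"rx":0,"ry":0,"rz":-2,"gripper":40},{"x":-4,"y":64,"z":0,"rx":0,"ry":0,"rz":-4,"gripper":40},{"x":-7,"y":96,"z":0,"rx":0,"ry":0,"rz":-6,"gripper":40},{"x":-9,"y":128,"z":0,"rx":0,"ry":0,"rz":-8,"gripper":40},{"x":-12,"y":160,"z":0,"rx":0,"ry":0,"rz":-10,"gripper":40}]'>/dev/null
python3 -m pendant '[{"x":5,"y":30,"z":10,"rx":0,"ry":0,"rz":-2.4,"gripper":40},{"x":7,"y":55,"z":30,"rx":0,"ry":0,"rz":-2.4,"gripper":40},{"x":7,"y":62,"z":40,"rx":0,"ry":0,"rz":-2.4,"gripper":40},{"x":7,"y":62,"z":40,"rx":0,"ry":0,"rz":-2.4,"gripper":40},{"x":7,"y":62,"z":40,"rx":0,"ry":0,"rz":-2.4,"gripper":40}]'
python3 - <<'E'
from h import *
i=vision.snapshot("wrist"); c=P("wrist"); cv2.imwrite("pics/w4.png",i[:,:,::-1])
s=vision.snapshot("side"); cs=P("side")
# predicted stone position from both
print("side blue",rect(cs,mask(s,"blue"),sensors.observe()["ee_pos"][2]+.018,))
go(556.5,244.5,60,9.5)
E
```

```text
t: 7.63
ee_pos: [0.5349, 0.2409, 0.1076]
eef_rot: [[-0.986, -0.165, -0.002], [-0.165, 0.986, -0.001], [0.002, -0.001, -1.0]]
ft_force: [0.4, 0.9, -2.9]
opening: 0.0557
grip_force: 25.0
side blue (array([504.9, 228.8, 101.7,  61. ,   8.9]), array([271., 138.]))
shift [-21.    0.7  49.3] turn [4.0000e-02 2.0000e-02 1.7989e+02] j6 -78.0 tcp [535.8 240.4 109.3]
shift [-21.    0.7  49.3] turn [-0.01  0.03 -0.11] j6 -78.0 tcp [535.8 240.4 109.3]
```

View pics/w4.png

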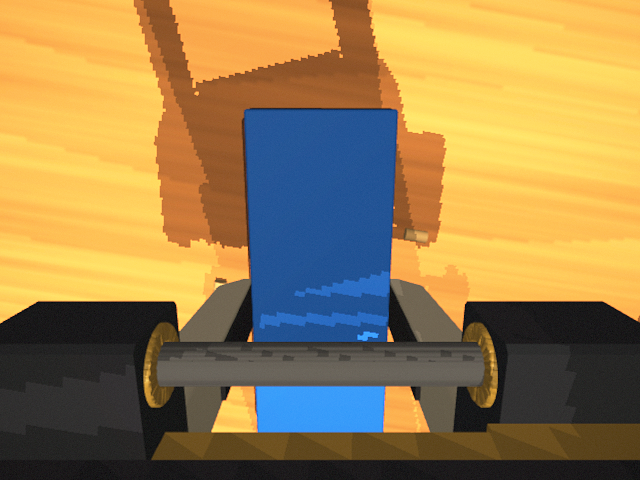

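The wrist view shows the stone square in the fingers, with its far edge at row 109 and columns 246–396. I'll cross-check its in-grip offset and the cradle from the earlier side picture.

Run:
```python
from h import *
c=P("wrist"); s=sensors.observe(); e=unproj(c,np.array([[246,109],[396,109.]]),s["ee_pos"][2]+.018)*1000
a=np.radians(9.5); m=e.mean(0)[:2]
print("ends",e.round(1),"stone ctr-tcp",(m+80*np.array([np.cos(a),np.sin(a)])-s["ee_pos"][:2]*1000).round(1))
from scipy.optimize import least_squares
for n,box in(("top",(125,225,130,195)),("side",(140,185,245,325))):
    i=cv2.imread(f"pics/{n}0.png")[:,:,::-1].copy(); cam=P(n)
    k=np.zeros(i.shape[:2],np.uint8); k[box[0]:box[1],box[2]:box[3]]=1; b=mask(i,"brass")*k
    K,Rm,t=cam
    # fit: render brass bars (model outline) and match mask by IoU
    def ren(x,y,th,S=4):
        im=np.zeros((480*S,640*S),np.uint8); A=np.radians(th)
        for (x0,x1,y0,y1) in((-98,-84,-42,42),(84,98,-42,42),*[(min(a,b_),max(a,b_),min(p,q),max(p,q)) for a,b_ in((64,98),(-64,-98)) for p,q in((32,42),(-32,-42))]):
            pts=np.array([[X,Y,z] for X in(x0,x1) for Y in(y0,y1) for z in(18,28)],float)
            w=np.c_[x+pts[:,0]*np.cos(A)-pts[:,1]*np.sin(A),y+pts[:,0]*np.sin(A)+pts[:,1]*np.cos(A),pts[:,2]]/1000
            uv=cv2.projectPoints(w,Rm,t,K,None)[0].reshape(-1,2)
            cv2.fillConvexPoly(im,cv2.convexHull(((uv+.5)*S).astype(np.int32)),1)
        return cv2.resize(im.astype(np.float32),(640,480),interpolation=cv2.INTER_AREA)
    from scipy.optimize import minimize
    f=lambda p:((ren(*p)-b)**2).sum()
    o=min((minimize(f,[556+dx,244,th],method="Nelder-Mead",options=dict(initial_simplex=[[556+dx,244,th],[562+dx,244,th],[556+dx,250,th],[556+dx,244,th+4]])) for dx in(-4,0) for th in(8,10)),key=lambda o:o.fun)
    print(n,o.x.round(1),o.fun.round(),b.sum())
go(556.5,244.5,60,9.5)
```

```text
ends [[463.4 202.1 127.3]
 [454.9 253.3 127.3]] stone ctr-tcp [2.2 0.5]
top [557.3 245.7   9.7] 72.0 459
side [560.1 251.6   7.6] 104.0 163
shift [-21.    0.7  49.3] turn [4.0000e-02 2.0000e-02 1.7989e+02] j6 -78.0 tcp [535.8 240.4 109.3]
shift [-21.    0.7  49.3] turn [-0.01  0.03 -0.11] j6 -78.0 tcp [535.8 240.4 109.3]
```

```bash
python3 -m pendant '[{"x":-10,"y":1,"z":15,"rx":0,"ry":0,"rz":0,"gripper":40},{"x":-20,"y":1,"z":40,"rx":0,"ry":0,"rz":0,"gripper":40},{"x":-21,"y":1,"z":58,"rx":0,"ry":0,"rz":0,"gripper":40},{"x":-21,"y":1,"z":62,"rx":0,"ry":0,"rz":0,"gripper":40},{"x":-21,"y":1,"z":62,"rx":0,"ry":0,"rz":0,"gripper":40}]'
python3 - <<'E'
from h import *
go(556.5,244.8,30,9.6)
i=vision.snapshot("wrist"); cv2.imwrite("pics/w5.png",i[:,:,::-1])
E
```

```text
t: 8.15
ee_pos: [0.5558, 0.2447, 0.0462]
eef_rot: [[-0.987, -0.163, -0.001], [-0.163, 0.987, -0.001], [0.001, -0.0, -1.0]]
ft_force: [-0.1, -0.4, -3.1]
opening: 0.0555
grip_force: 25.0
shift [-0.7  0.  16.2] turn [-1.3000e-01  4.0000e-02  1.7977e+02] j6 -78.0 tcp [555.8 244.7  46.2]
shift [-0.7  0.  16.2] turn [-0.02 -0.08 -0.23] j6 -78.0 tcp [555.8 244.7  46.2]
```

View pics/w5.png

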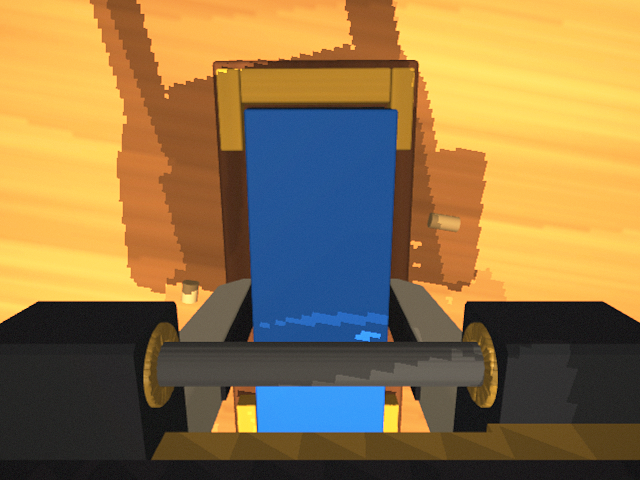

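The cradle's near-end stops show at rows 68–150, outer edges at columns 217 and 417, against stone edges 246–396. That puts the stone about 1.5 mm too far right, so I'll quantify it.

Run:
```python
from h import *
c=P("wrist"); s=sensors.observe(); M=s["eef_rot"]; p=s["ee_pos"]
T=lambda uv,z:((unproj(c,np.array(uv,float),z)-p)@M*1000).round(1)[:,:2].tolist()
i=vision.snapshot("wrist"); b=mask(i,"brass")
for row in(80,125,140,415): 
    x=np.nonzero(b[row])[0]; x=x[(x>150)&(x<470)]
    g=np.nonzero(np.diff(x)>20)[0]; px=[x[0]]+[v for q in g for v in(x[q],x[q+1])]+[x[-1]]
    print(row,px,T([[q,row] for q in px],.028))
bl=mask(i,"blue")
for row in(125,200,400): x=np.nonzero(bl[row])[0]; print(row,x[0],x[-1],T([[x[0],row],[x[-1],row]],p[2]+.0185))
col=320; print("brass far/near rows",np.nonzero(b[:200,col])[0][[0,-1]],"stone row",np.nonzero(bl[:,col])[0][0])
print(T([[320,np.nonzero(b[:200,col])[0][0]],[320,np.nonzero(b[:200,col])[0][-1]]],.028),T([[320,np.nonzero(bl[:,col])[0][0]]],p[2]+.0185))
```

```text
80 [np.int64(422), np.int64(469)] [[92.0, 43.1], [92.0, 63.2]]
125 [np.int64(433), np.int64(433), np.int64(459), np.int64(469)] [[73.5, 49.1], [73.5, 49.1], [73.5, 60.5], [73.5, 64.8]]
140 [np.int64(437), np.int64(469)] [[67.1, 51.3], [67.1, 65.4]]
415 [np.int64(238), np.int64(254), np.int64(384), np.int64(395)] [[-73.2, -43.5], [-73.2, -35.1], [-73.2, 33.2], [-73.2, 39.0]]
125 245 396 [[72.4, -26.5], [72.4, 26.1]]
200 248 393 [[46.1, -26.6], [46.1, 26.2]]
400 256 384 [[-37.2, -26.9], [-37.2, 26.1]]Traceback (most recent call last):
  File "<stdin>", line 11, in <module>
IndexError: index 0 is out of bounds for axis 0 with size 0
```

Run:
```python
from h import *
c=P("wrist"); s=sensors.observe(); M=s["eef_rot"]; p=s["ee_pos"]
T=lambda uv,z:((unproj(c,np.array(uv,float),z)-p)@M*1000).round(1)[:,:2].tolist()
print(p,"outer",T([[218,80],[416,80],[219,140],[413,140]],.028),"board",T([[215,64],[417,64],[222,200],[410,200]],.018),"bar far",T([[320,68]],.028),"stone end",T([[320,109]],p[2]+.018),T([[320,109]],p[2]+.01))
i=vision.snapshot("wrist"); print(i[140,205:255].sum(1),i[140,385:430].sum(1), i[50:115,320].sum(1))
```

```text
[0.55653507 0.24542492 0.04832491] outer [[92.1, -44.0], [92.1, 40.7], [67.1, -45.1], [67.1, 40.8]] board [[100.0, -47.3], [100.0, 43.0], [38.9, -47.8], [38.9, 43.1]] bar far [[96.8, -0.4]] stone end [[77.7, -0.4]] [[78.3, -0.4]]
[270 278 270 266 274 266 261 277 262 267 272 229 141 134 205 301 349 368
 358 355 358 357 359 364 360 359 361 361 365 367 363 374 370 370 362 333
 261 179 180 174 202 247 270 284 281 271 272 284 276 277] [267 275 271 270 269 264 268 268 277 259 229 323 357 355 359 359 358 360
 360 349 352 351 345 295 214 158 141 176 260 292 289 288 287 285 300 347
 380 387 379 376 370 386 381 377 380] [288 306 303 300 308 295 305 302 267 114 131 153 157 161 151 138 217 334
 345 364 362 366 361 358 363 363 356 354 355 363 363 368 361 370 353 364
 360 365 355 358 371 363 368 367 362 363 350 358 350 312 262 168 183 159
 157 128  81  90  91 179 242 261 283 274 264]
```

The cradle centre is at tool y ≈ -1.9 against -0.3 for the stone. Along x they agree, and yaw is good. I'll shift y by -1.6 and lower gently.

```bash
python3 -m pendant '[{"x":0,"y":-1.6,"z":0,"rx":0,"ry":0,"rz":0,"gripper":40},{"x":0,"y":-1.6,"z":4,"rx":0,"ry":0,"rz":0,"gripper":40},{"x":0,"y":-1.6,"z":8,"rx":0,"ry":0,"rz":0,"gripper":40},{"x":0,"y":-1.6,"z":11,"rx":0,"ry":0,"rz":0,"gripper":40},{"x":0,"y":-1.6,"z":11,"rx":0,"ry":0,"rz":0,"gripper":40}]'
python3 -m pendant '[{"x":0,"y":0,"z":1,"rx":0,"ry":0,"rz":0,"gripper":40},{"x":0,"y":0,"z":2,"rx":0,"ry":0,"rz":0,"gripper":40},{"x":0,"y":0,"z":3,"rx":0,"ry":0,"rz":0,"gripper":40},{"x":0,"y":0,"z":3,"rx":0,"ry":0,"rz":0,"gripper":40}]'
```

```text
t: 8.72
ee_pos: [0.5558, 0.2441, 0.0348]
eef_rot: [[-0.986, -0.164, -0.001], [-0.164, 0.986, -0.0], [0.001, -0.0, -1.0]]
ft_force: [0.2, -0.3, -4.1]
opening: 0.0558
grip_force: 25.0
t: 9.05
ee_pos: [0.5561, 0.2442, 0.0325]
eef_rot: [[-0.986, -0.164, -0.0], [-0.164, 0.986, -0.0], [0.0, -0.0, -1.0]]
ft_force: [0.4, -1.4, -3.2]
opening: 0.0558
grip_force: 25.0
```

```bash
python3 -m pendant '[{"x":0,"y":0,"z":0.7,"rx":0,"ry":0,"rz":0,"gripper":40},{"x":0,"y":0,"z":1.5,"rx":0,"ry":0,"rz":0,"gripper":40},{"x":0,"y":0,"z":1.5,"rx":0,"ry":0,"rz":0,"gripper":40}]'
python3 -m pendant '[{"x":0,"y":0,"z":0.7,"rx":0,"ry":0,"rz":0,"gripper":40},{"x":0,"y":0,"z":1.5,"rx":0,"ry":0,"rz":0,"gripper":40},{"x":0,"y":0,"z":1.5,"rx":0,"ry":0,"rz":0,"gripper":40}]'
```

```text
t: 9.3
ee_pos: [0.5563, 0.2442, 0.0315]
eef_rot: [[-0.986, -0.164, 0.0], [-0.164, 0.986, 0.0], [-0.0, 0.0, -1.0]]
ft_force: [-1.2, -0.1, 1.5]
opening: 0.0557
grip_force: 25.0
t: 9.55
ee_pos: [0.5563, 0.2442, 0.0315]
eef_rot: [[-0.986, -0.164, 0.0], [-0.164, 0.986, 0.0], [-0.0, 0.0, -1.0]]
ft_force: [-11.2, -4.5, 17.4]
opening: 0.0557
grip_force: 25.0
```

Contact at TCP 31 mm, near the nominal 30, so the stone is on the pad. I'll ease off, release and retreat.

```bash
python3 -m pendant '[{"x":0,"y":0,"z":-1.5,"rx":0,"ry":0,"rz":0,"gripper":40},{"x":0,"y":0,"z":-1.5,"rx":0,"ry":0,"rz":0,"gripper":57},{"x":0,"y":0,"z":-1.5,"rx":0,"ry":0,"rz":0,"gripper":62},{"x":0,"y":0,"z":-1.5,"rx":0,"ry":0,"rz":0,"gripper":72},{"x":0,"y":0,"z":-1.5,"rx":0,"ry":0,"rz":0,"gripper":76}]'
python3 -m pendant '[{"x":0,"y":0,"z":-2,"rx":0,"ry":0,"rz":0,"gripper":76},{"x":0,"y":0,"z":-15,"rx":0,"ry":0,"rz":0,"gripper":76},{"x":0,"y":0,"z":-40,"rx":0,"ry":0,"rz":0,"gripper":76},{"x":0,"y":0,"z":-75,"rx":0,"ry":0,"rz":0,"gripper":76},{"x":0,"y":0,"z":-110,"rx":0,"ry":0,"rz":0,"gripper":76}]'
python3 -m pendant '[{"x":15,"y":0,"z":-30,"rx":0,"ry":0,"rz":0,"gripper":76},{"x":45,"y":0,"z":-50,"rx":0,"ry":0,"rz":0,"gripper":76},{"x":80,"y":0,"z":-60,"rx":0,"ry":0,"rz":0,"gripper":76},{"x":110,"y":0,"z":-60,"rx":0,"ry":0,"rz":0,"gripper":76},{"x":110,"y":0,"z":-60,"rx":0,"ry":0,"rz":0,"gripper":76}]'
python3 - <<'E'
from h import *
for n in("top","side","wrist"):
    i=vision.snapshot(n); c=P(n)
    try: print(n,"blue",rect(c,mask(i,"blue"),.048)[0],"red",rect(c,mask(i,"red"),.078)[0])
    except Exception as e: print(n,e)
    if n=="side": a=cv2.resize(i[120:270,220:420],(800,600),interpolation=cv2.INTER_CUBIC)
    if n=="top": b=i
    if n=="wrist": w=i
cv2.imwrite("pics/f_side.png",a[:,:,::-1]);cv2.imwrite("pics/f_top.png",b[:,:,::-1]);cv2.imwrite("pics/f_wrist.png",w[:,:,::-1])
E
```

```text
t: 9.97
ee_pos: [0.5562, 0.2442, 0.0311]
eef_rot: [[-0.986, -0.164, -0.0], [-0.164, 0.986, -0.0], [0.0, -0.0, -1.0]]
ft_force: [-0.7, -0.2, -0.9]
opening: 0.0709
grip_force: 0.0
t: 10.38
ee_pos: [0.5557, 0.244, 0.143]
eef_rot: [[-0.986, -0.164, -0.001], [-0.164, 0.986, -0.0], [0.001, -0.0, -1.0]]
ft_force: [-0.5, -0.5, 0.3]
opening: 0.0761
grip_force: 0.0
t: 10.8
ee_pos: [0.4446, 0.2258, 0.2039]
eef_rot: [[-0.986, -0.165, 0.003], [-0.165, 0.986, 0.001], [-0.003, 0.001, -1.0]]
ft_force: [-1.1, -0.4, -0.1]
opening: 0.0761
grip_force: 0.0
top blue [555.1 243.9 158.1  56.1   9.4] red [ 493.8 -232.   155.5   52.   -11.1]
side blue [552.5 240.2 161.1  59.8   8.8] red [ 492.4 -231.4  158.    54.1  -11.2]
wrist max() iterable argument is empty
```

View pics/f_side.png

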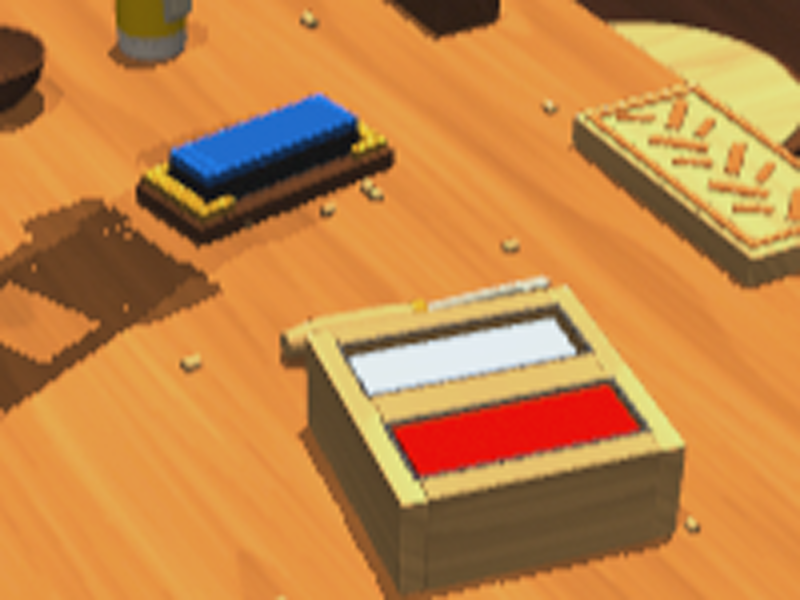

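View pics/f_wrist.png

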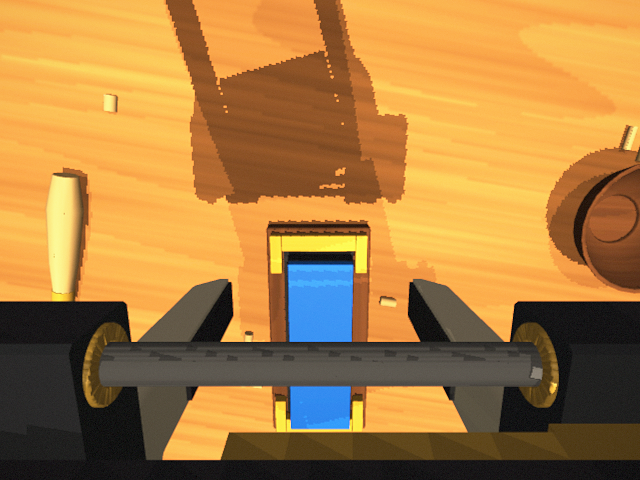

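Side view: the stone lies between the stops, the red stone is latched and the gouge is undisturbed. Wrist view: the stone's near end (row 262) is inside the end bar (row 252). One check that it's flat and fully down: fit its top face in both fixed cameras, using the known latched red stone as a check of camera bias.

Run:
```python
from h import *
from scipy.optimize import least_squares
def quad(m,near):
    cs=[c for c in cv2.findContours(m,cv2.RETR_EXTERNAL,cv2.CHAIN_APPROX_NONE)[0] if cv2.pointPolygonTest(cv2.convexHull(c),near,True)>-10]
    return max(cs,key=cv2.contourArea).reshape(-1,2).astype(float)
for col,px,g in(("blue",{"top":(161,175),"side":(286,157)},[555,244,48,9.5]),("red",{"top":(337,196),"side":(350,228)},[493,-231.5,78,-11])):
    D=[]
    for n in px:
        i=vision.snapshot(n); D.append((P(n),quad(mask(i,col),px[n])))
    def res(p):
        x,y,z,th,pi,ro=p; M=R.from_euler("ZYX",[th,pi,ro],degrees=True).as_matrix()
        q=(np.array([[80,28,0],[80,-28,0],[-80,-28,0],[-80,28,0.]])@M.T+[x,y,z])/1000
        o=[]
        for (K,Rm,t),c in D:
            uv=cv2.projectPoints(q,Rm,t,K,None)[0].reshape(-1,1,2).astype(np.float32)
            o+=[np.clip(cv2.pointPolygonTest(uv,tuple(map(float,a)),True)-.4,-2,2) for a in c]
        return np.array(o)
    s=least_squares(res,g+[0,0],diff_step=1e-3,x_scale=[1,1,1,1,1,1],loss="soft_l1"); print(col,s.x.round(1),np.abs(s.fun).mean().round(2))
```

```text
blue [555.  244.6  45.7   9.1   0.    0. ] 0.62
red [ 493.9 -230.8   76.8  -11.7    0.     0. ] 0.98
```

The fitted top height is 46 mm against 48 nominal, and the latched red stone reads about 1 mm low too. A stone riding on a stop would read about 5 mm high, so it is fully down. Handing in.

```bash
python3 -c "
from rig import ticket
print(ticket.close_job())"
```

```text
the job is handed in; nothing more can be done
None
```

The job is handed in: the blue stone is released in the honing cradle between the brass stops, blue face up and down on the pad. The red stone is still latched and the gouge looked undisturbed; tilt was judged only by eye and by the fitted height, because the tilt fit itself did not work.

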